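Turn the laundry carousel to the gold bottle

TASK

Gently turn the carousel by pushing on its rim or rim posts with the closed fingertips until the gold bottle stands squarely at the front, in line with the orange tab, and leave it at rest there. Do not grip the carousel, do not touch or lift any of the bottles, and leave the blue cup and the grey tin where they are.

Things in the scene. Friction and masses are not known exactly. Their poses are not given: they have to be found in the camera images.
- tray: Fixed square wooden board, 330 x 330 x 12 mm, under the carousel. Origin: centre of its underside, on the work surface, on the carousel's turning axis. Its -x axis points to its front, where an orange tab (60 mm wide, 16 mm high, its outer end 205 mm from the axis) sticks 40 mm out from the edge.
- front_place (a point): Point on the tray's -x axis 68 mm from the turning axis, 30 mm above the work surface: where the gold bottle's underside is centred when it stands squarely at the front. Does not turn with the carousel.
- carousel: White round turntable, 300 mm across, turns either way without end about the vertical axis through its origin; friction stops it when pushed slowly (1 to 2 N at the rim moves it). Origin: centre of its underside, 12 mm above the work surface; disc top 18 mm above it. Three grey rings, 63 mm wide, 10 mm high, 68 mm from the axis, at 60, 180, 300 degrees from its x axis, hold the bottles.
- post0 (a point): Centre of the top of one of six equal upright wooden posts on the carousel's rim, 14 mm across, 45 mm tall above the disc (tops 75 mm above the work surface), 138 mm from the axis, at 30, 90, 150, 210, 270 and 330 degrees from the carousel's x axis (counter-clockwise from above). This one is at 30 degrees; it turns with the carousel.
- gold: Gold bottle with gold cap and paper label, 52 mm across, 95 mm tall, about 0.2 kg, loose in one of the three sockets (which one varies). Origin: centre of its underside.
- green: Green bottle with white cap, 52 mm across, 95 mm tall, loose in a socket. Origin: centre of its underside.
- blue: Blue bottle with white cap, 52 mm across, 95 mm tall, loose in a socket. Origin: centre of its underside.
- scoop: Open blue measuring cup, 72 mm across, 60 mm tall, loose on the counter beside the tray. Origin: centre of its underside.
- tin: Grey tin with paper label, 68 mm across, 80 mm tall, loose on the counter beside the tray. Origin: centre of its underside.

How it is judged:
By the outcome, as a careful person would: the job done as asked, in the order asked, and still so for the second after the job is handed in, with the robot touching nothing.
It also fails if it takes over 72 s, if anything falls off the work surface, if the arm or the gripper's body presses on something with over 40 N, if the wrist force passes 120 N, or if a joint passes its speed limit or range.

ROBOT

A 7-joint arm with a two-finger parallel gripper is mounted at the origin on the work surface. World frame = base frame: x ahead of the robot, y to its left, z up, the work surface at z = 0. Lengths are in mm, angles in rad, forces in N, time in s.
With the tool pointing down it reaches from about 425 to 875 mm from the base axis. Payload 8.4 kg.
Tool frame: the origin (TCP) lies midway between the tips of the shut fingers; the grasp point (between the pads) lies 19 mm behind it (robot.grip_point_offset is the distance from the TCP to the grasp point, in mm); z points along the fingers, y is the line along which they close (so a half turn about z gives the same grasp; the last joint's range is limited). The gripper opens to 85 mm and grips with 20 to 120 N. Pads are 22 mm wide; open, the fingers measure 114 mm over their backs; the gripper's body (76 mm by 85 mm) begins 54 mm behind the grasp point. The pads swing forward as they close: fully open they stand 13 mm farther back than shut.
Start: joints at [-0.099, 0.333, 0.04, 1.465, -0.013, 1.343, -0.059], TCP at [649.971, -0.012, 206.108] pointing down, gripper open.
Joint ranges: [-2.58, 2.58], [-0.38, 2.09], [-1.3, 1.39], [0.25, 2.4], [-1.5, 4.64], [0.08, 2.09], [-2.65, 2.65]. Speed limits (rad/s): [2.22, 2.22, 2.79, 2.79, 3.14, 3.14, 3.14].

INTERFACE

Orientations are given as a unit quaternion [w, x, y, z].
In Python, from cell import robot gives the robot as it stands. The module is installed in compiled form; this text tells all that it offers.
- The arm moves only by the tool move_arm, never from a script. Its argument "commands" is one flat list of numbers, 4 for each row, row after row: the shift along the world's x, y, z scaled (see below), then the turn about the world's z scaled (see below). In form: [dx, dy, dz, roll, dx, dy, dz, roll, ...]. A call has 1 to 20 rows; each row is the pose to reach, as a shift and turn from the pose commanded when the call began, turning the shorter way round; what a row does not reach only later rows make up. The controller multiplies each number of a shift by 0.3 m and each number of a turn by 360 degrees. A row lasts 1/10 s, in which the tool goes at most 50 mm and 8.59 degrees, less where a joint would pass 70% of its speed; a pose out of reach is approached as far as the arm can. A call with a number of a shift or a turn outside -1 to 1 is refused whole. A call with a gripper value outside its range is refused whole. "fingers" is the gripper command: -1 is shut, 1 is fully open, values between are in proportion, set as the call begins (left out, the last holds). The fingers move at their own pace and stop on an object; "force" is the grip in N (left out, the last holds). Time passes only in rows, so rows that repeat a pose let the fingers close. It gives the time, the measured TCP pose, the force, the opening and the grip force at its end, in the units of the state.
- robot.observe(): the state, without advancing time (a new reading comes with each control period).
- robot.read_camera(name): name is "scene" or "side" or "wrist"; returns the picture (480x640x3 uint8, red, green, blue); there is no depth.
- robot.camera_model(name): a dict with "K" (3x3 intrinsics, pixels), "R" (3x3) and "t" (3): a world point X has camera coordinates R X + t; the wrist camera has in their place "mount" (4x4, takes a point from camera to tool coordinates, whose origin is the TCP and whose axes are the flange's). Camera axes: x right, y down, z forward; pixel columns grow to the right and rows downward; lengths in mm; the calibration is good to about 2 mm. The wrist camera is an equidistant fisheye: a pixel r from the principal point sees the ray r / f radians off the axis. A picture is of the moment at which its call begins: read the wrist's pose just before it. camera_model takes no time and is no camera call.
- robot.finish_job(): hands the job in; it is judged then, once.
The state is a dict: "time": time; "joint_pos": joint angles; "dq": joint speeds; "effort": joint torques, N m; "tcp_pos": TCP position; "ee_rot": TCP orientation; "wrist_force": force on the tool from outside, world axes, zero at the start; "torque": the same for the moment, N m; "gripper_width": opening from 0.0 (shut) to 1.0 (fully open); "finger_force": force on a finger pad.
Only numpy, scipy, OpenCV 4.12 (cv2) and the standard library are available. Lean on these libraries where they do the work, as an engineer would, in place of code of your own. Each camera call takes 0.05 s, during which the arm holds its last target. There are 200 camera calls.

## Working session

There is one attempt and no reset: what is moved stays moved. The work goes in short steps, Python scripts to look and compute and a tool call to move; the robot and the scene stay as the last step left them, time stands still between calls to the robot, and variables do not carry over. Pictures are saved under pics/ and viewed, at most 10 in all, crops included, and the job is handed in when it is done.

Besides the shell and the picture viewer there is one more tool, called after "Request:" in YAML: its name, and indented under it one key for each argument. move_arm: Moves the arm, as the interface text tells. Its arguments: {"type":"object","properties":{"commands":{"type":"array"},"fingers":{"type":"number"},"force":{"type":"number"}},"required":["commands"]}

```bash
mkdir -p pics
python3 - <<'E'
from cell import robot
import cv2,numpy as np
a=robot.read_camera("scene");b=robot.read_camera("side")
cv2.imwrite("pics/scene.png",a[:,:,::-1]);cv2.imwrite("pics/side.png",b[:,:,::-1])
for n in("scene","side","wrist"):print(n,robot.camera_model(n))
s=robot.observe();print(s["time"],s["tcp_pos"],s["ee_rot"],s["gripper_width"])
E
```

```text
scene {'K': array([[438.51867905,   0.        , 314.30754183],
       [  0.        , 438.51867905, 243.79899595],
       [  0.        ,   0.        ,   1.        ]]), 'R': array([[ 0.74078816,  0.67150884,  0.01757225],
       [ 0.43402295, -0.45850751, -0.77549658],
       [-0.5126958 ,  0.58210544, -0.63110718]]), 't': array([-492.88648048, -169.75503386, 1396.93139671])}
side {'K': array([[532.15928444,   0.        , 322.32953751],
       [  0.        , 532.15928444, 233.6075649 ],
       [  0.        ,   0.        ,   1.        ]]), 'R': array([[ 0.96971914, -0.24408542, -0.00819076],
       [-0.17296532, -0.66271808, -0.72862044],
       [ 0.17241746,  0.70797391, -0.68486872]]), 't': array([-566.97593704,  208.80299194, 1124.67072867])}
wrist {'K': array([[371.64829954,   0.        , 316.42650099],
       [  0.        , 371.64829954, 244.69463441],
       [  0.        ,   0.        ,   1.        ]]), 'mount': array([[ 7.92968980e-04, -9.55597293e-01, -2.94674710e-01,
         7.50570092e+01],
       [ 9.99998816e-01,  3.69041560e-04,  1.49423384e-03,
         2.68684532e-01],
       [-1.31913860e-03, -2.94675546e-01,  9.55596454e-01,
        -1.68441519e+02],
       [ 0.00000000e+00,  0.00000000e+00,  0.00000000e+00,
         1.00000000e+00]])}
0.1 [6.49535307e+02 6.99583988e-03 2.05293194e+02] [-4.96093296e-04  7.07093848e-01  7.07119320e-01 -5.57988316e-04] 1.0005555051574258
```

View pics/scene.png

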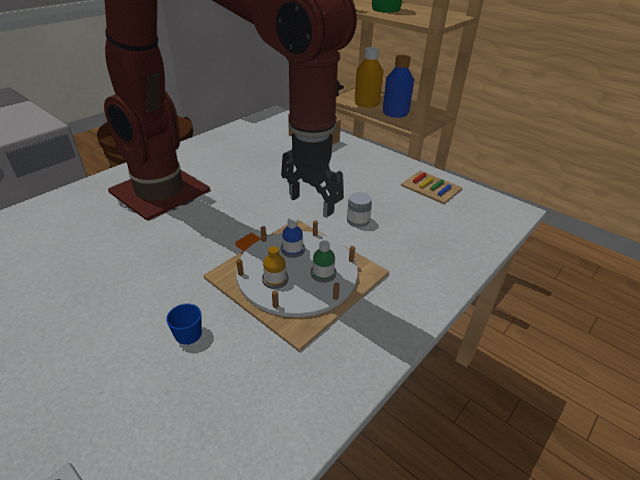

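View pics/side.png

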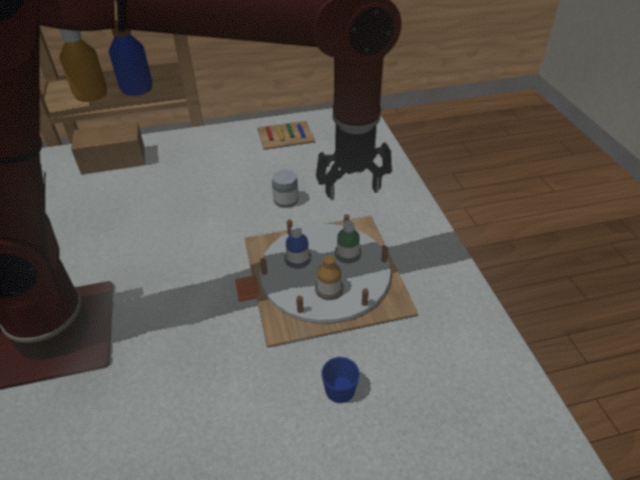

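The scene view shows the tray around (297,275), the orange tab at (247,242), gold at (274,268), the cup at (185,323) and the tin at (360,209). The side view shows the gold bottle at (329,280) and the tab at (247,289). I'll enlarge both.

Run:
```python
import cv2,numpy as np
a=cv2.imread("pics/scene.png")[205:355,195:395];b=cv2.imread("pics/side.png")[205:350,230:425]
cv2.imwrite("pics/c1.png",cv2.resize(a,None,fx=4,fy=4,interpolation=cv2.INTER_CUBIC))
b=cv2.resize(b,None,fx=4,fy=4,interpolation=cv2.INTER_CUBIC);cv2.imwrite("pics/c2.png",b)
```

```text
(no output)
```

View pics/c1.png

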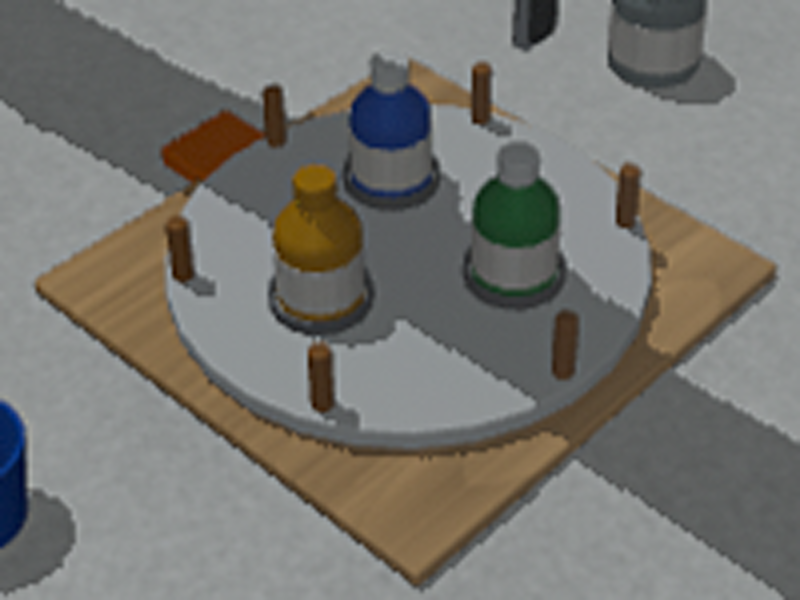

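View pics/c2.png

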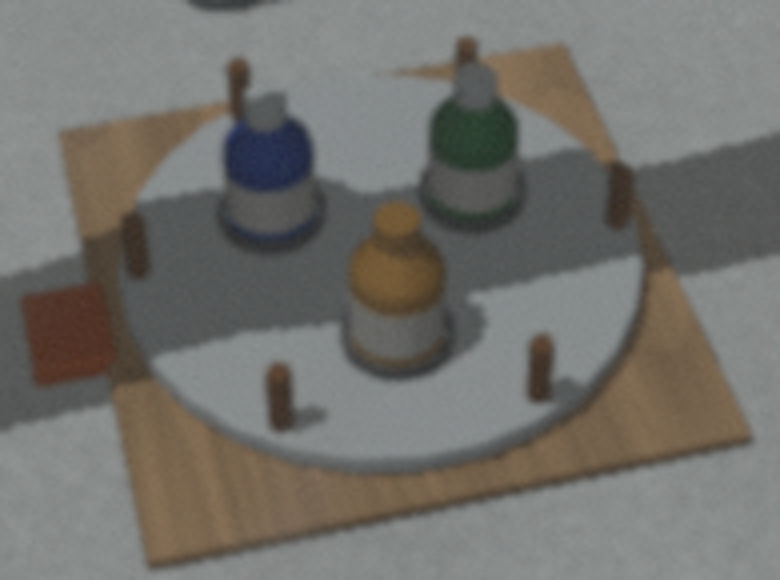

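Matching points are clear in both crops: six post tops, four tray corners, the tab, and the caps. Triangulating.

```bash
cat > h.py <<'E'
from cell import robot
import cv2,numpy as np
def P(n):
    m=robot.camera_model(n);return m["K"]@np.c_[m["R"],m["t"]]
def tri(s,d):
    X=cv2.triangulatePoints(P("scene"),P("side"),np.array(s,float).T,np.array(d,float).T);return (X[:3]/X[3]).T
E
python3 - <<'E'
from h import *
n="pa pb pc pd pe pf T_left T_bot T_right T_far gold green blue".split()
s=[(272,89),(177,221),(319,349),(567,316),(629,168),(481,67),(38,281),(418,572),(775,265),(412,62),(315,172),(518,150),(389,62)]
d=[(133,215),(279,370),(541,340),(620,167),(466,43),(238,63),(152,558),(750,435),(565,45),(62,132),(397,212),(476,73),(266,104)]
X=tri(np.array(s)/4+[195,205],np.array(d)/4+[230,205])
for a,b in zip(n,X):print(a,b.round(1))
pc=X[:6].mean(0);tc=X[6:10].mean(0);print("centres",pc,tc)
for a,b in zip(n,X):
  v=b-pc;print(a,np.hypot(*v[:2]).round(1),np.degrees(np.arctan2(v[1],v[0])).round(1))
f=(X[6]+X[9])/2-(X[7]+X[8])/2;print("front dir",np.degrees(np.arctan2(f[1],f[0])))
g=(X[6]+X[7])/2-(X[8]+X[9])/2;print("side dir",np.degrees(np.arctan2(g[1],g[0])))
Y=tri([(360,197),(185,313)],[(285,176),(340,369)]);print("tin, cup top",Y.round())
E
```

```text
pa [458.4  29.2  75.3]
pb [512.7 -97.2  74.2]
pc [ 648.9 -112.2   74.2]
pd [ 7.307e+02 -4.000e-01  7.380e+01]
pe [676.  123.7  74.1]
pf [539.8 139.6  74.3]
T_left [ 432.5 -148.3    9. ]
T_bot [ 757.1 -149.7    9.4]
T_right [758.4 174.6  11. ]
T_far [433.2 184.7   1.3]
gold [586.9 -53.2 127.5]
green [656.6  40.2 127. ]
blue [539.8  52.6 121.6]
centres [594.42975696  13.79833023  74.3099241 ] [595.30677224  15.31292483   7.66239983]
pa 136.9 173.6
pb 137.8 -126.4
pc 137.3 -66.6
pd 137.0 -5.9
pe 136.9 53.4
pf 137.2 113.5
T_left 229.1 -135.0
T_bot 230.6 -45.1
T_right 229.6 44.4
T_far 235.0 133.3
gold 67.4 -96.4
green 67.5 23.0
blue 67.1 144.6
front dir 178.99192741065283
side dir -90.16751992501744
tin, cup top [[ 562.  302.   84.]
 [ 549. -275.   65.]]
```

Everything checks out: post tops are at 74 mm (given 75), radius 137 (138), spaced 60°, with the centre at about (594.5, 14). Gold is at -96.4° and has to go to about 180°, so about 84° clockwise. I'll push the post now at -6° from its counter-clockwise side. First I shut the fingers and go above the start point.

Request:
move_arm:
  commands: [0.07,0.03,0,0.024,0.14,0.06,0,0.048,0.21,0.1,0,0.072,0.28,0.13,0,0.096,0.28,0.13,0,0.12,0.28,0.13,0,0.144,0.28,0.13,0,0.168,0.28,0.13,0,0.192,0.28,0.13,0,0.216,0.28,0.13,0,0.24,0.28,0.13,0,0.264,0.28,0.13,0,0.278,0.28,0.13,0,0.278,0.28,0.13,0,0.278]
  fingers: -1

```text
time: 1.5
tcp_pos: [733.8, 38.9, 205.6]
ee_rot: [-0.0, -0.086, 0.996, 0.0]
wrist_force: [-0.1, -0.9, -0.7]
gripper_width: 0.003
finger_force: 0.0
```

Request:
move_arm:
  commands: [0,0,-0.1,0,0,0,-0.2,0,0,0,-0.3,0,0,0,-0.4,0,0,0,-0.45,0,0,0,-0.5,0,0,0,-0.5,0,0,0,-0.5,0]

```text
time: 2.3
tcp_pos: [734.5, 39.1, 57.1]
ee_rot: [0.001, -0.088, 0.996, 0.0]
wrist_force: [0.5, -0.2, 0.2]
gripper_width: 0.001
finger_force: 0.0
```

Run:
```python
from h import *
c=np.array([594.5,14.]);p0=np.array([734,39.])
s=robot.observe();print(s["tcp_pos"],s["wrist_force"])
for ph in range(10,-90,-5):
  q=c+142*np.array([np.cos(np.radians(ph)),np.sin(np.radians(ph))])-p0
  print(ph,(q/300).round(3),round((ph-10)/360,3))
i=robot.read_camera("side");j=robot.read_camera("scene")
k=np.hstack([cv2.resize(v[205:350,x:x+200],None,fx=2,fy=3) for v,x in((i,230),(j,195))])
cv2.imwrite("pics/d.png",k[:,:,::-1])
```

```text
[734.53822542  39.09309597  57.08101823] [ 0.48879714 -0.2180462   0.20074636]
10 [ 0.001 -0.001] 0.0
5 [ 0.007 -0.042] -0.014
0 [ 0.008 -0.083] -0.028
-5 [ 0.007 -0.125] -0.042
-10 [ 0.001 -0.166] -0.056
-15 [-0.008 -0.206] -0.069
-20 [-0.02  -0.245] -0.083
-25 [-0.036 -0.283] -0.097
-30 [-0.055 -0.32 ] -0.111
-35 [-0.077 -0.355] -0.125
-40 [-0.102 -0.388] -0.139
-45 [-0.13  -0.418] -0.153
-50 [-0.161 -0.446] -0.167
-55 [-0.194 -0.471] -0.181
-60 [-0.228 -0.493] -0.194
-65 [-0.265 -0.512] -0.208
-70 [-0.303 -0.528] -0.222
-75 [-0.342 -0.541] -0.236
-80 [-0.383 -0.549] -0.25
-85 [-0.424 -0.555] -0.264
```

View pics/d.png

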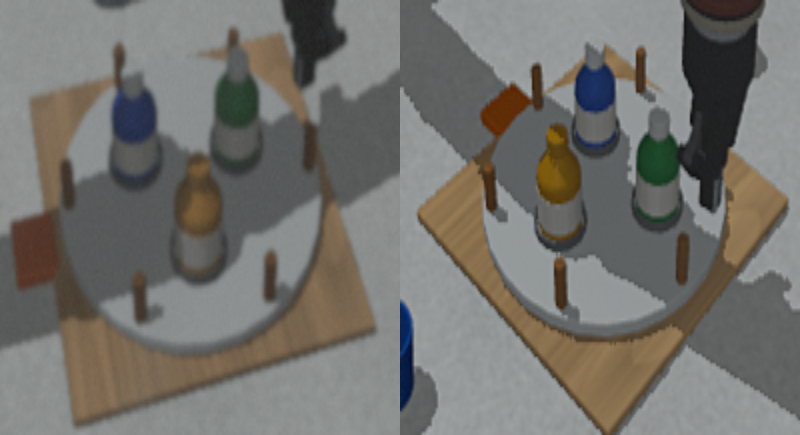

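The tool stands behind the post at the rim, at right in both views, and touches nothing. Starting the push along the arc from φ = 10° to -25°.

Request:
move_arm:
  commands: [0.003,-0.016,0,-0.005,0.006,-0.032,0,-0.01,0.007,-0.042,0,-0.014,0.007,-0.052,0,-0.017,0.008,-0.062,0,-0.021,0.008,-0.073,0,-0.025,0.008,-0.083,0,-0.028,0.008,-0.097,0,-0.032,0.007,-0.111,0,-0.037,0.006,-0.125,0,-0.042,0.004,-0.139,0,-0.046,0.002,-0.153,0,-0.051,0.001,-0.166,0,-0.056,-0.002,-0.18,0,-0.06,-0.005,-0.193,0,-0.065,-0.008,-0.206,0,-0.069,-0.012,-0.219,0,-0.074,-0.016,-0.232,0,-0.078,-0.02,-0.245,0,-0.083,-0.024,-0.255,0,-0.086]

```text
time: 4.4
tcp_pos: [726.7, -37.9, 56.1]
ee_rot: [0.0, 0.182, 0.983, -0.0]
wrist_force: [-0.1, -0.7, -0.1]
gripper_width: -0.002
finger_force: 0.0
```

Run:
```python
from h import *
s=robot.observe();t=s["tcp_pos"];c=np.array([594.5,14.]);v=t[:2]-c
print(t,s["wrist_force"],np.hypot(*v),np.degrees(np.arctan2(v[1],v[0])))
p0=np.array([734-.024*300,39-.255*300]);ph0=-21.2
for ph in list(range(-25,-76,-5)):
  q=c+142*np.array([np.cos(np.radians(ph)),np.sin(np.radians(ph))])-p0
  print(ph,(q/300).round(3),round((ph-ph0)/360,3))
i=robot.read_camera("side");j=robot.read_camera("scene")
k=np.hstack([cv2.resize(v[205:350,x:x+200],None,fx=2,fy=3) for v,x in((i,230),(j,195))])
cv2.imwrite("pics/e.png",k[:,:,::-1])
```

```text
[726.66759762 -37.94763143  56.12307241] [-0.05376805 -0.70274656 -0.11339984] 142.00996539952462 -21.45699173356658
-25 [-0.012 -0.028] -0.011
-30 [-0.031 -0.065] -0.024
-35 [-0.053 -0.1  ] -0.038
-40 [-0.078 -0.133] -0.052
-45 [-0.106 -0.163] -0.066
-50 [-0.137 -0.191] -0.08
-55 [-0.17  -0.216] -0.094
-60 [-0.204 -0.238] -0.108
-65 [-0.241 -0.257] -0.122
-70 [-0.279 -0.273] -0.136
-75 [-0.318 -0.286] -0.149
```

View pics/e.png

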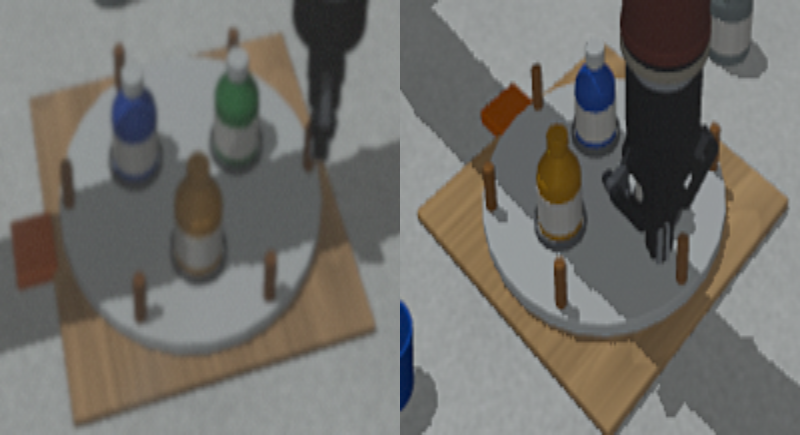

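The carousel looks unmoved although the tool should have reached the post. I'll check by projecting the TCP and the post into both views.

Run:
```python
from h import *
for X in([726.7,-37.9,56,1],[730.7,-.4,74,1],[730.7,-.4,30,1]):
  for n,x0,o in(("side",230,0),("scene",195,400)):
    u=P(n)@X;u=u[:2]/u[2];print(X,n,u.round(1),"composite",((u-[x0,205])*[2,3]+[o,0]).round())
j=robot.read_camera("scene")[225:325,270:400];i=robot.read_camera("side")[190:290,330:460]
k=np.hstack([cv2.resize(v,None,fx=3,fy=3,interpolation=cv2.INTER_CUBIC) for v in(i,j)])
cv2.imwrite("pics/f.png",k[:,:,::-1])
```

```text
[726.7, -37.9, 56, 1] side [388.1 263.9] composite [316. 177.]
[726.7, -37.9, 56, 1] scene [323.8 298. ] composite [658. 279.]
[730.7, -0.4, 74, 1] side [384.9 246.4] composite [310. 124.]
[730.7, -0.4, 74, 1] scene [336.5 284.3] composite [683. 238.]
[730.7, -0.4, 30, 1] side [383.5 259.9] composite [307. 165.]
[730.7, -0.4, 30, 1] scene [335.6 298.1] composite [681. 279.]
```

View pics/f.png

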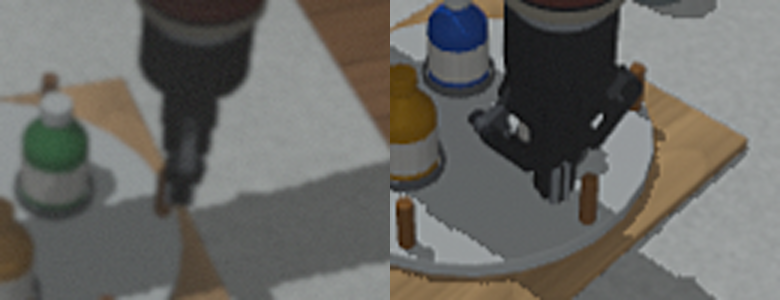

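Run:
```python
from h import *
print(tri([(270+165/3,225+203/3)],[(330+180/3,190+206/3)]).round(1), robot.observe()["tcp_pos"])
```

```text
[[729.2 -38.4  73.6]] [726.79350871 -37.43795181  56.16293807]
```

The finger tips show at z of about 74 with the TCP reading 56, so they sit about 18 mm behind the TCP and passed just over the post without moving anything. I'll lower the TCP to about 38 here, clear of all posts, and push the next post (at -66.6°) instead, which needs the same 84°. I'll keep to radius 145 for bottle clearance.

Run:
```python
c=__import__("numpy").array([594.5,14.]);import numpy as np
def tab(a,b,st,p0,ph0):
  for ph in np.arange(a,b-.1,-st):
    q=c+145*np.array([np.cos(np.radians(ph)),np.sin(np.radians(ph))])-p0
    print(ph,(q/300).round(3),round((ph-ph0)/360,3))
tab(-22,-56,4,np.array([726.8,-37.5]),-21.2)
```

```text
-22.0 [ 0.007 -0.009] -0.002
-26.0 [-0.007 -0.04 ] -0.013
-30.0 [-0.022 -0.07 ] -0.024
-34.0 [-0.04  -0.099] -0.036
-38.0 [-0.06  -0.126] -0.047
-42.0 [-0.082 -0.152] -0.058
-46.0 [-0.105 -0.176] -0.069
-50.0 [-0.13  -0.199] -0.08
-54.0 [-0.157 -0.219] -0.091
```

Request:
move_arm:
  commands: [0.005,0,-0.02,0,0.01,0,-0.04,0,0.01,0,-0.06,0,0.01,0,-0.06,0]

```text
time: 5.0
tcp_pos: [728.9, -37.4, 36.3]
ee_rot: [-0.001, 0.181, 0.983, -0.0]
wrist_force: [0.3, 0.8, 1.3]
gripper_width: -0.006
finger_force: 0.0
```

Request:
move_arm:
  commands: [-0.002,-0.009,0,-0.002,-0.009,-0.025,0,-0.008,-0.017,-0.04,0,-0.013,-0.025,-0.055,0,-0.018,-0.032,-0.07,0,-0.024,-0.041,-0.085,0,-0.03,-0.05,-0.099,0,-0.036,-0.06,-0.113,0,-0.041,-0.07,-0.126,0,-0.047,-0.081,-0.139,0,-0.053,-0.092,-0.152,0,-0.058,-0.104,-0.164,0,-0.064,-0.115,-0.176,0,-0.069,-0.128,-0.188,0,-0.075,-0.14,-0.199,0,-0.08,-0.153,-0.209,0,-0.086,-0.167,-0.219,0,-0.091,-0.178,-0.227,0,-0.095,-0.189,-0.234,0,-0.099,-0.196,-0.238,0,-0.102]

```text
time: 7.0
tcp_pos: [670.7, -109.2, 38.1]
ee_rot: [-0.0, 0.483, 0.876, -0.0]
wrist_force: [0.5, -0.0, 0.5]
gripper_width: -0.0
finger_force: 0.0
```

Run:
```python
from h import *
c=np.array([594.5,14.])
s=robot.observe();v=s["tcp_pos"][:2]-c;print(s["time"],s["tcp_pos"],s["wrist_force"],np.hypot(*v),np.degrees(np.arctan2(v[1],v[0])))
p0=np.array([726.8+3-.196*300,-37.5-.238*300]);ph0=-21.2-.102*360;print(p0,ph0)
for ph in range(-60,-142,-4):
    q=c+145*np.array([np.cos(np.radians(ph)),np.sin(np.radians(ph))])-p0
    print(ph,(q/300).round(3),round((ph-ph0)/360,3))
i=robot.read_camera("side");j=robot.read_camera("scene")
k=np.hstack([cv2.resize(v[205:350,x:x+200],None,fx=2,fy=3) for v,x in((i,230),(j,195))])
cv2.imwrite("pics/g.png",k[:,:,::-1])
```

```text
7.0 [ 670.65601977 -109.15814447   38.13990744] [ 0.53552742 -0.04017788  0.4512005 ] 144.8021681324071 -58.26902823634988
[ 671.  -108.9] -57.92
-60 [-0.013 -0.009] -0.006
-64 [-0.043 -0.025] -0.017
-68 [-0.074 -0.038] -0.028
-72 [-0.106 -0.05 ] -0.039
-76 [-0.138 -0.059] -0.05
-80 [-0.171 -0.066] -0.061
-84 [-0.204 -0.071] -0.072
-88 [-0.238 -0.073] -0.084
-92 [-0.272 -0.073] -0.095
-96 [-0.306 -0.071] -0.106
-100 [-0.339 -0.066] -0.117
-104 [-0.372 -0.059] -0.128
-108 [-0.404 -0.05 ] -0.139
-112 [-0.436 -0.038] -0.15
-116 [-0.467 -0.025] -0.161
-120 [-0.497 -0.009] -0.172
-124 [-0.525  0.009] -0.184
-128 [-0.553  0.029] -0.195
-132 [-0.578  0.05 ] -0.206
-136 [-0.603  0.074] -0.217
-140 [-0.625  0.099] -0.228
```

View pics/g.png

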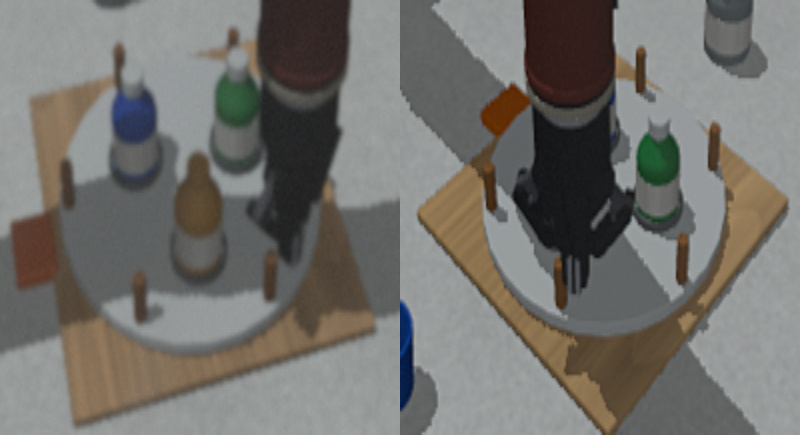

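The tips are now well below post-top height and just short of the post, at (560,285) in the scene half. Pushing on.

Request:
move_arm:
  commands: [-0.013,-0.009,0,-0.006,-0.02,-0.013,0,-0.009,-0.028,-0.017,0,-0.011,-0.036,-0.021,0,-0.014,-0.043,-0.025,0,-0.017,-0.051,-0.028,0,-0.02,-0.059,-0.032,0,-0.023,-0.067,-0.035,0,-0.025,-0.074,-0.038,0,-0.028,-0.085,-0.042,0,-0.032,-0.095,-0.046,0,-0.035,-0.106,-0.05,0,-0.039,-0.117,-0.053,0,-0.043,-0.127,-0.056,0,-0.046,-0.138,-0.059,0,-0.05,-0.149,-0.061,0,-0.054,-0.16,-0.064,0,-0.057,-0.171,-0.066,0,-0.061,-0.182,-0.068,0,-0.065,-0.19,-0.069,0,-0.068]

```text
time: 9.1
tcp_pos: [613.7, -129.7, 38.1]
ee_rot: [-0.0, 0.657, 0.754, -0.0]
wrist_force: [1.4, -0.4, 0.0]
gripper_width: -0.005
finger_force: 0.6
```

Run:
```python
from h import *
c=np.array([594.5,14.])
s=robot.observe();v=s["tcp_pos"][:2]-c;print(s["time"],s["tcp_pos"],s["wrist_force"],np.hypot(*v),np.degrees(np.arctan2(v[1],v[0])))
p0=np.array([671-.19*300,-108.9-.069*300]);ph0=-57.92-.068*360;print(p0,ph0)
for ph in range(-84,-142,-4):
    q=c+145*np.array([np.cos(np.radians(ph)),np.sin(np.radians(ph))])-p0
    print(ph,(q/300).round(3),round((ph-ph0)/360,3))
i=robot.read_camera("side");j=robot.read_camera("scene")
k=np.hstack([cv2.resize(v[205:350,x:x+200],None,fx=2,fy=3) for v,x in((i,230),(j,195))])
cv2.imwrite("pics/h.png",k[:,:,::-1])
```

```text
9.1 [ 613.65691745 -129.71227233   38.12009901] [ 1.41643211 -0.35943118  0.00368597] 144.98346355053118 -82.4072051115097
[ 614.  -129.6] -82.4
-84 [-0.014 -0.002] -0.004
-88 [-0.048 -0.004] -0.016
-92 [-0.082 -0.004] -0.027
-96 [-0.116 -0.002] -0.038
-100 [-0.149  0.003] -0.049
-104 [-0.182  0.01 ] -0.06
-108 [-0.214  0.019] -0.071
-112 [-0.246  0.031] -0.082
-116 [-0.277  0.044] -0.093
-120 [-0.307  0.06 ] -0.104
-124 [-0.335  0.078] -0.116
-128 [-0.363  0.098] -0.127
-132 [-0.388  0.119] -0.138
-136 [-0.413  0.143] -0.149
-140 [-0.435  0.168] -0.16
```

View pics/h.png

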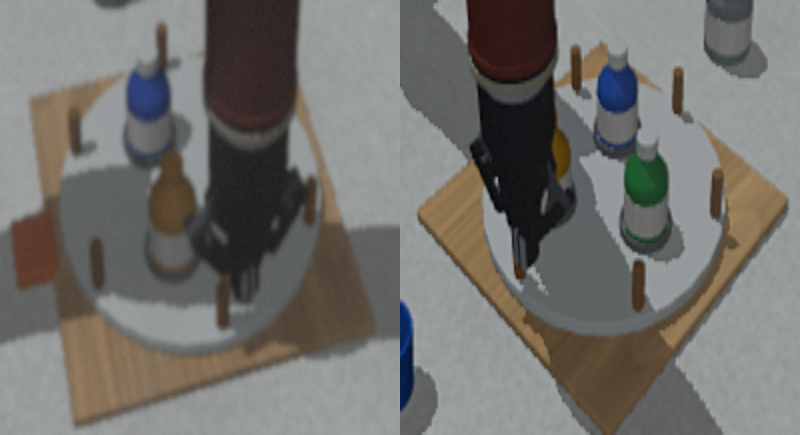

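The carousel is turning, with about 1.4 N at contact and all bottles standing. To save my last picture view, I'll fit the carousel angle by image code from the brown posts, checked on the first images.

```bash
cat >> h.py <<'E'
def fit(imgs,lo,hi):
    """carousel post angle: best overlap of projected posts with brown mask"""
    ths=np.arange(lo,hi,.25);S=np.zeros(len(ths))
    for n,im in imgs.items():
        h=cv2.cvtColor(im,cv2.COLOR_RGB2HSV).astype(int)
        m=((h[...,0]<=14)&(h[...,1]>90)&(h[...,2]<130)).astype(np.float32)
        m=cv2.GaussianBlur(m,(0,0),1)
        for k,t in enumerate(ths):
            a=np.radians(t+60*np.arange(6));z=np.linspace(38,72,8)
            X=np.array([[594.5+137.5*np.cos(b),14+137.5*np.sin(b),w,1] for b in a for w in z])
            u=P(n)@X.T;u=(u[:2]/u[2]).astype(np.float32)
            v=cv2.remap(m,u[0],u[1],cv2.INTER_LINEAR).reshape(6,8).mean(1)
            S[k]+=np.sort(v)[-5:].sum()
    w=np.clip(S-.7*S.max(),0,None);return (ths*w).sum()/w.sum(),ths[S.argmax()],S.max()
def now(lo,hi):
    c=np.array([594.5,14.]);s=robot.observe();v=s["tcp_pos"][:2]-c
    print(s["time"],s["tcp_pos"].round(1),s["wrist_force"].round(1),"tool ang",np.degrees(np.arctan2(v[1],v[0])).round(1))
    print("post fit",fit({n:robot.read_camera(n) for n in("side","scene")},lo,hi))
E
python3 - <<'E'
from h import *
im={n:cv2.imread(f"pics/{n}.png")[:,:,::-1].copy() for n in("side","scene")}
print(fit(im,-90,-30))
now(-110,-50)
E
```

```text
(np.float64(-66.56769952314619), np.float64(-66.5), np.float64(4.8452067375183105))
9.2 [ 613.6 -129.7   38.1] [ 0.8 -0.8  0.6] tool ang -82.4
post fit (np.float64(-90.35262535186858), np.float64(-90.25), np.float64(5.125459432601929))
```

The fit gives -66.6° on the first images (expected -66.4°) and -90.4° now, so the tool trails the post by 8°. The target for the post is about -150.3°, with the tool at -142.3°. Continuing to -120°.

Request:
move_arm:
  commands: [-0.014,-0.002,0,-0.004,-0.03,-0.003,0,-0.01,-0.048,-0.004,0,-0.016,-0.065,-0.004,0,-0.021,-0.082,-0.004,0,-0.027,-0.099,-0.003,0,-0.032,-0.116,-0.002,0,-0.038,-0.133,0.0,0,-0.043,-0.149,0.003,0,-0.049,-0.166,0.006,0,-0.054,-0.182,0.01,0,-0.06,-0.198,0.014,0,-0.065,-0.214,0.019,0,-0.071,-0.23,0.025,0,-0.077,-0.246,0.031,0,-0.082,-0.262,0.037,0,-0.088,-0.277,0.044,0,-0.093,-0.287,0.049,0,-0.097,-0.297,0.055,0,-0.1,-0.307,0.06,0,-0.104]

```text
time: 11.3
tcp_pos: [521.6, -111.6, 38.1]
ee_rot: [0.0, 0.864, 0.503, -0.0]
wrist_force: [0.9, -1.1, 0.8]
gripper_width: -0.002
finger_force: 0.6
```

Run:
```python
from h import *
c=np.array([594.5,14.])
now(-155,-100)
p0=np.array([614-.307*300,-129.6+.06*300]);ph0=-82.4-.104*360;print(p0,ph0)
for ph in range(-122,-146,-2):
    q=c+145*np.array([np.cos(np.radians(ph)),np.sin(np.radians(ph))])-p0
    print(ph,(q/300).round(3),round((ph-ph0)/360,3))
```

```text
11.3 [ 521.6 -111.6   38.1] [ 0.9 -1.1  0.8] tool ang -120.1
post fit (np.float64(-127.90106370551601), np.float64(-128.0), np.float64(3.7737314701080322))
[ 521.9 -111.6] -119.84
-122 [-0.014  0.009] -0.006
-124 [-0.028  0.018] -0.012
-126 [-0.042  0.028] -0.017
-128 [-0.056  0.038] -0.023
-130 [-0.069  0.048] -0.028
-132 [-0.081  0.059] -0.034
-134 [-0.094  0.071] -0.039
-136 [-0.106  0.083] -0.045
-138 [-0.117  0.095] -0.05
-140 [-0.128  0.108] -0.056
-142 [-0.139  0.121] -0.062
-144 [-0.149  0.135] -0.067
```

Tracking well, still 8° behind the post. Next to tool -138°, slowing at the end, then measure.

Request:
move_arm:
  commands: [-0.007,0.004,0,-0.003,-0.014,0.009,0,-0.006,-0.021,0.013,0,-0.009,-0.028,0.018,0,-0.012,-0.035,0.023,0,-0.014,-0.042,0.028,0,-0.017,-0.049,0.033,0,-0.02,-0.056,0.038,0,-0.023,-0.062,0.043,0,-0.025,-0.069,0.048,0,-0.028,-0.075,0.053,0,-0.031,-0.081,0.059,0,-0.034,-0.088,0.065,0,-0.036,-0.094,0.071,0,-0.039,-0.1,0.077,0,-0.042,-0.106,0.083,0,-0.045,-0.11,0.087,0,-0.047,-0.114,0.091,0,-0.049,-0.117,0.095,0,-0.05,-0.117,0.095,0,-0.05]

```text
time: 13.4
tcp_pos: [486.7, -82.9, 38.1]
ee_rot: [-0.0, 0.932, 0.362, -0.0]
wrist_force: [-0.6, -0.4, -0.1]
gripper_width: -0.0
finger_force: 0.3
```

Run:
```python
from h import *
now(-170,-115)
```

```text
13.4 [486.7 -82.9  38.1] [-0.6 -0.4 -0.1] tool ang -138.1
post fit (np.float64(-145.90571767164502), np.float64(-145.75), np.float64(4.942704439163208))
```

4.4° remain. A slow final push to tool -142.4°.

Request:
move_arm:
  commands: [-0.002,0.003,0,-0.001,-0.005,0.006,0,-0.002,-0.008,0.01,0,-0.004,-0.011,0.013,0,-0.006,-0.014,0.017,0,-0.008,-0.017,0.02,0,-0.009,-0.02,0.023,0,-0.01,-0.022,0.026,0,-0.011,-0.024,0.028,0,-0.012,-0.024,0.028,0,-0.012,-0.024,0.028,0,-0.012]

```text
time: 14.6
tcp_pos: [479.5, -74.6, 38.1]
ee_rot: [-0.0, 0.945, 0.327, -0.0]
wrist_force: [0.1, -0.2, 0.2]
gripper_width: -0.001
finger_force: 0.4
```

Run:
```python
from h import *
now(-178,-122)
```

```text
14.6 [479.5 -74.6  38.1] [ 0.1 -0.2  0.2] tool ang -142.4
post fit (np.float64(-150.17349912304567), np.float64(-150.25), np.float64(5.250700235366821))
```

Within about 0.3° of target. Backing straight off the post along the arc, then up.

Request:
move_arm:
  commands: [0.01,-0.012,0,0,0.025,-0.03,0,0,0.045,-0.052,0,0,0.045,-0.052,0.03,0,0.045,-0.052,0.1,0,0.045,-0.052,0.2,0,0.045,-0.052,0.32,0,0.045,-0.052,0.44,0,0.045,-0.052,0.56,0,0.045,-0.15,0.66,0,0.045,-0.28,0.7,0,0.045,-0.4,0.7,0,0.045,-0.5,0.7,0,0.045,-0.6,0.7,0,0.045,-0.6,0.7,0,0.045,-0.6,0.7,0]

```text
time: 16.3
tcp_pos: [492.8, -255.1, 248.4]
ee_rot: [-0.0, 0.945, 0.326, -0.0]
wrist_force: [0.2, 0.5, -0.2]
gripper_width: 0.0
finger_force: 0.0
```

Run:
```python
from h import *
now(-178,-122)
i=robot.read_camera("side")[195:400,225:425];j=robot.read_camera("scene")[195:350,165:395]
k=np.hstack([cv2.resize(v,(400,500),interpolation=cv2.INTER_CUBIC) for v in(i,j)])
cv2.imwrite("pics/z.png",k[:,:,::-1])
```

```text
16.3 [ 492.8 -255.1  248.4] [ 0.2  0.5 -0.2] tool ang -110.7
post fit (np.float64(-150.2752370057365), np.float64(-150.5), np.float64(5.31344747543335))
```

View pics/z.png

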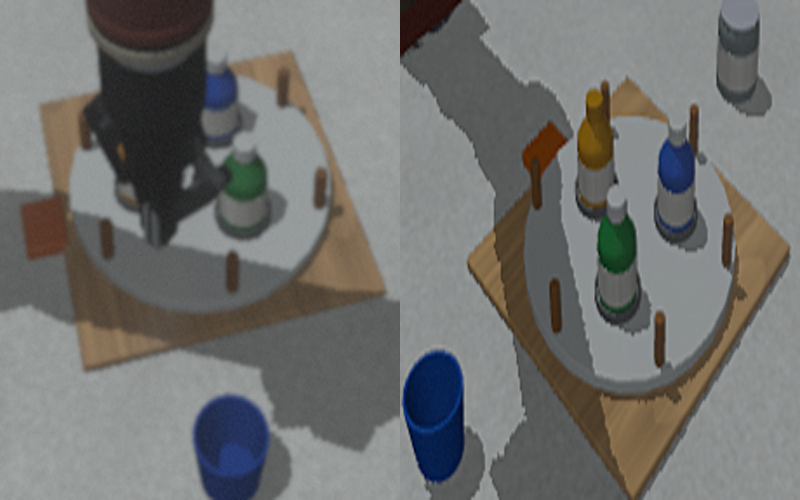

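The gold bottle stands at the front behind the tab, at (597,160) in the scene half. All bottles are upright, and the cup and tin are undisturbed. The posts hold at -150.3° (target -150.3°), and the robot is clear. Handing in.

```bash
python3 -c "
from cell import robot
print(robot.finish_job())"
```

```text
the job is handed in; nothing more can be done
None
```

The carousel was turned about 84° by gentle post pushes, and the gold bottle now stands at rest at the front in line with the orange tab (within about 0.5° by my image measurement); the bottles, cup and tin were not touched, and the job was handed in at about 16 s.

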